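# Start a calorimeter test from the control console

### The job

Start the test at the calorimeter's control console with your fingertips: first tip the rocker switch fully over by pressing down its raised end (the one nearer the display), then push the square key fully in (it stays in), and then press the round key all the way down, hold it there for a good second and let it come back up. Do not press the long bar-shaped key, press nothing out of this order, and leave the things standing beside the console where they are. Finish with the hand clear of everything.

Things in the scene. Friction and masses are not known exactly. Their poses are not given: they have to be found in the camera images.
- console: Console fixed to the bench, 270 (x) x 250 (y) mm, black deck 60 mm up; origin: centre of its underside; x points to its far edge, where a black ridge (x beyond +85 mm) rises to 84 mm. Four white plastic controls, each on a black plate 92 mm square, 6 mm thick, square to the console, at x = -85 or +25, y = -58 or +58 mm in its frame; which is where varies.
- rocker (a joint): Rocker, a shallow V-shaped paddle 60 mm long (console x), 34 mm wide, pivot axis along console y, 80 mm above the bench. In rad: starts at -0.2 to -0.16 (off: far end, console +x, raised); +0.2 is fully on (far end down). Friction only: about 3 N at 21 mm from the pivot moves it, and it stays where left.
- rocker_far (a point): Place to press: on the top of the rocker's far (console +x) half, 21 mm from the pivot, mid-width; moves with it. About 91 mm above the bench when off, 82 mm when fully on. The frame round the rocker is at most 74 mm high, below the pressed paddle.
- rocker_near (a point): The same point on the rocker's near (console -x) half; about 82 mm high when off, 91 mm when on. Do not press it.
- key_square (a joint): Square latching key, cap 32 x 32 mm, in a square collar 44 mm wide. Value in m: 0 to 0.001 at the start (up), 0.007 fully in. Friction only, about 3 N; it stays where it is pushed to. The cap's top face is 90 mm above the bench when up; it moves straight down 7 mm and its top stays 5 mm above its collar.
- square_top (a point): Centre of the square key's top face (moves with it).
- key_round (a joint): Round key, cap 34 mm across, in a round collar 46 mm across. Value in m: 0 up, 0.007 fully down. Sprung: 1.5 N starts it, 5 N holds it fully down; it springs back when released. The cap's top face is 90 mm above the bench when up; it moves straight down 7 mm and its top stays 5 mm above its collar.
- round_top (a point): Centre of the round key's top face (moves with it).
- key_bar (a joint): Long narrow bar key, cap 50 mm (console's y) by 15 mm, in a collar 62 x 26 mm; not to be pressed. Value in m: 0 up, 0.007 down. Sprung like the round key. The cap's top face is 90 mm above the bench when up; it moves straight down 7 mm and its top stays 5 mm above its collar.
- bar_top (a point): Centre of the bar key's top face.
- vessel: Loose upright steel oxygen vessel, 78 mm across its head and 165 mm high, 0.9 kg, standing on the bench beside the console's left (+y) side; origin at the centre of its underside. Not to be moved.
- jar: Loose amber glass sample jar, 52 mm across, 75 mm high, on the bench beside the console's right (-y) side; origin at the centre of its underside. Not to be moved.
- crucible: Loose small open steel crucible, 44 mm across, 30 mm high, on the bench beside the console's right (-y) side; origin at the centre of its underside. Not to be moved.

How it is judged (in metres and radians):
On the way, in this order (a step that is already met when the one before it is completed fails the run):
1. the rocker is tipped over to on (value of joint rocker above 0.12 rad), for 0.1 s.
2. the square key is pushed in (value of joint rocker above 0.12 rad and value of joint key_square above 0.005 m), for 0.1 s.
3. the round key is held down, the square key in and the rocker on (all of step 2 and value of joint key_round above 0.005 m), for 0.6 s.
At the end, for the whole second after the job is handed in: Rocker on (above 0.12 rad), square key in by more than 5 mm, round key back up after being held more than 5 mm down for at least 0.6 s, bar key up, the vessel, jar and crucible upright, at rest and within 15 mm of where they stood (all of step 2 and value of joint each of key_round, key_bar below 0.0015 m and distance of each of vessel, jar, crucible from where it was at the start of the episode below 0.015 m and angle between each of vessel, jar, crucible's own z axis and vertical below 0.15 rad and linear speed of each of vessel, jar, crucible below 0.02 m/s); the robot touches nothing.
It fails at once if the square key is pushed in while the rocker is not on (value of joint key_square above 0.003 m and value of joint rocker below 0.08 rad).
It fails at once if the round key is pressed before the rocker is on and the square key is in (value of joint key_round above 0.003 m and (value of joint rocker below 0.08 rad or value of joint key_square below 0.0045 m)).
It fails at once if the bar key is pressed (value of joint key_bar above 0.003 m).
It fails at once if the vessel, jar or crucible is pushed away, tipped or lifted (distance of any of vessel, jar, crucible from where it was at the start of the episode above 0.015 m or angle between any of vessel, jar, crucible's own z axis and vertical above 0.3 rad).
It also fails if it takes over 48 s, if anything falls off the work surface, if the arm or the gripper's body presses on something with over 40 N, if the wrist force passes 120 N, or if a joint passes its speed limit or range.

### The arm

A 6-joint arm with a two-finger parallel gripper is mounted at the origin on the work surface. World frame = base frame: x ahead of the robot, y to its left, z up, the work surface at z = 0. Lengths are in mm, angles in rad, forces in N, time in s.
With the tool pointing down it reaches from about 250 to 850 mm from the base axis. Payload 12.5 kg.
Tool frame: the origin (TCP) lies between the finger pads; the fingertips stand 14 mm ahead of it and the grasp point (between the pads) lies 5 mm behind it; z points along the fingers, y is the line along which they close (so a half turn about z gives the same grasp; the last joint's range is limited). The gripper opens to 93 mm and grips with 3 to 60 N. Pads are 15 mm wide; open, the fingers measure 128 mm over their backs; the gripper's body (75 mm by 188 mm) begins 65 mm behind the grasp point.
Start: joints at [-0.085, 0.351, 1.652, -0, 1.139, -0.085], TCP at [549.986, 0.027, 232.633] pointing down, gripper open.
Joint ranges: [-2.75, 2.75], [-0.79, 2.1], [0.01, 2.65], [-1.57, 4.71], [0.07, 3.14], [-2.87, 2.87]. Speed limits (rad/s): [2.22, 2.22, 2.79, 3.14, 3.14, 3.14].

### API

Orientations are given as a 3x3 rotation matrix whose columns are the frame's x, y, z axes.
In Python, from bench import r, imaging gives the robot as it stands.
- The arm moves only by the tool play_rows, never from a script. Its argument "increments" is a list that holds one entry, the list of rows, each a list of 4 numbers: the shift along the tool's x, y, z in cm, then the turn about the tool's z in degrees. In form: [[[tx, ty, tz, yaw], ...]]. A call has 1 to 8 rows; each row is the pose to reach, as a shift and turn from the pose commanded when the call began, along the tool's axes at that moment; what a row does not reach only later rows make up. A row lasts 1/10 s, in which the tool goes at most 50 mm and 8.59 degrees, less where a joint would pass 70% of its speed; a pose out of reach is approached as far as the arm can. A call with a gripper value outside its range is refused whole. "claw" is the finger opening in cm, from 0 to 9.3, set as the call begins (left out, the last holds). The fingers move at their own pace and stop on an object; the grip force is fixed at half the most. Time passes only in rows, so rows that repeat a pose let the fingers close. It gives the time, the measured TCP pose, the force, the opening and the grip force at its end, in the units of the state.
- r.state(): the state, without advancing time (a new reading comes with each control period).
- imaging.read_camera(name): name is "scene" or "side" or "wrist"; returns a dict with "frame" (384x512x3 uint8, red, green, blue), "fov_y" (degrees; the focal length in pixels is half the picture's height over the tangent of half this angle, whatever the lens; pixels are square), "cx", "cy" (the principal point, pixels), "R" (3x3) and "t" (3): a world point X has camera coordinates R X + t. Camera axes: x right, y down, z forward; pixel columns grow to the right and rows downward; lengths in mm; the calibration is good to about 2 mm. A picture is of the moment at which its call begins. There is no depth.
- r.sign_off(): hands the job in; it is judged then, once.
The state is a dict: "clock": time; "joints": joint angles; "qd": joint speeds; "effort": joint torques, N m; "tool_pos": TCP position; "tool_rot": TCP orientation; "wrist_force": force on the tool from outside, world axes, zero at the start; "wrist_torque": the same for the moment, N m; "grip_width": finger opening in mm; "gripper_force": force on a finger pad.
Only numpy, scipy, OpenCV 4.12 (cv2) and the standard library are available. Lean on these libraries where they do the work, as an engineer would, in place of code of your own. Each camera call takes 0.05 s, during which the arm holds its last target. There are 200 camera calls.

## Working session

There is one attempt and no reset: what is moved stays moved. The work goes in short steps, Python scripts to look and compute and a tool call to move; the robot and the scene stay as the last step left them, time stands still between calls to the robot, and variables do not carry over. Pictures are saved under pics/ and viewed, at most 10 in all, crops included, and the job is handed in when it is done.

Besides the shell and the picture viewer there is one more tool, called after "Emit:" as name(argument=value, ...), one argument or row to a line, values as JSON. play_rows: Moves the arm, as the interface text tells. Its arguments: {"type":"object","properties":{"increments":{"type":"array"},"claw":{"type":"number"}},"required":["increments"]}

```bash
mkdir -p pics
cat > h.py <<'E'
import numpy as np,cv2
from bench import r, imaging
def cam(n,f=None):
    c=imaging.read_camera(n)
    if f: cv2.imwrite('pics/'+f,c['frame'][:,:,::-1])
    return c
def ray(c,u,v,z):
    f=192/np.tan(np.radians(c['fov_y'])/2)
    R=np.array(c['R']);t=np.array(c['t'])
    d=R.T@np.array([(u-c['cx'])/f,(v-c['cy'])/f,1]);o=-R.T@t
    return o+d*(z-o[2])/d[2]
E
python3 - <<'E'
from h import *
ims=[cam(n) for n in('scene','wrist')]
for c in ims: print(c['fov_y'],c['cx'],c['cy'],np.round(c['R'],4).tolist(),np.round(c['t'],2).tolist())
for n,c in zip('sw',ims):cv2.imwrite(f'pics/{n}1.png',c['frame'][:,:,::-1])
s=r.state();print(s['clock'],s['tool_pos'],np.round(s['tool_rot'],3).tolist(),s['grip_width'])
E
```

```text
52.882635930442554 252.47510412849948 191.96824070889545 [[0.3784, 0.9256, 0.005], [0.4596, -0.1832, -0.869], [-0.8035, 0.3311, -0.4947]] [-238.48, -168.36, 1254.29]
64.88145315678202 257.0243791316136 192.87720072423176 [[1.0, 0.0004, -0.0006], [0.0005, -0.9672, 0.254], [-0.0005, -0.254, -0.9672]] [-550.99, -30.38, 391.11]
0.1 [5.49718447e+02 5.28112180e-02 2.32170014e+02] [[-0.0, 1.0, -0.001], [1.0, 0.0, 0.0], [0.0, -0.001, -1.0]] 93.12123113351353
```

View pics/s1.png

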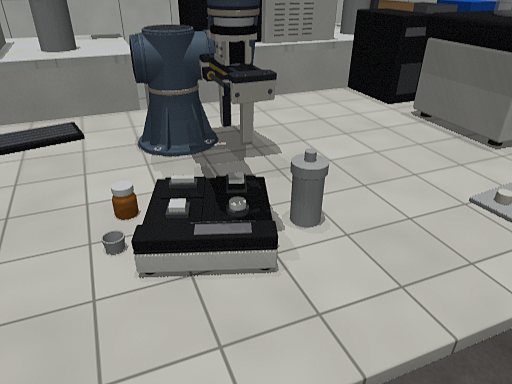

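View pics/w1.png

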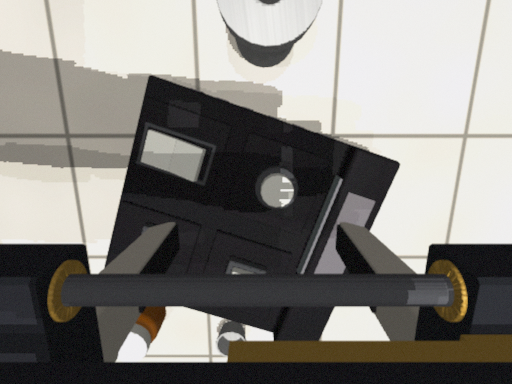

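The scene shows the ridge facing the camera. In the wrist view (right is +x, up is +y) the rocker is at (173,155), the round key at (277,188), and the square key at about (245,268), partly hidden. The bar key is near-right, hidden behind a finger, and the vessel is at the top. I'll close the claw and shift to -y (tool -x) for a clear view.

Emit:
play_rows(
  increments=[
    [[-3, 0, -2, 0], [-6, 0, -4, 0], [-9, 0, -5, 0], [-10, 0, -5, 0], [-10, 0, -5, 0], [-10, 0, -5, 0]],
  ],
  claw=0,
)

```text
clock: 0.7
tool_pos: [549.7, -99.1, 281.7]
tool_rot: [[-0.0, 1.0, -0.001], [1.0, 0.0, 0.001], [0.001, -0.001, -1.0]]
wrist_force: [-0.2, 0.4, -0.7]
grip_width: 49.5
gripper_force: 0.0
```

Run:
```python
from h import *
c=cam('wrist','w2.png')
s=r.state();print(s['clock'],s['tool_pos'],s['grip_width'])
g=c['frame'].astype(int);m=((g.min(2)>95)).astype(np.uint8)
n,l,st,ce=cv2.connectedComponentsWithStats(m)
for i in range(1,n):
    if 60<st[i,4]<6000: print(st[i],ce[i].round(1),ray(c,*ce[i],88).round(1))
```

```text
0.75 [549.73137979 -98.8940164  281.80613887] 45.485580335966496
[ 149   27   69   54 2027] [178.7  55.2] [467.7  31.   88. ]
[260  72  34  36 908] [276.1  89.4] [571.6  -3.4  88. ]
[297  81  40 101 307] [316.7 129.8] [618.2 -46.6  88. ]
[ 326   94   42   92 1879] [342.2 133.1] [647.1 -50.2  88. ]
[141 137  23  45 601] [151.8 159.2] [429.3 -79.9  88. ]
[227 173  33  33 738] [242.7 188.9] [ 533.9 -115.3   88. ]
[ 207  226  101   49 2714] [251.4 255.5] [ 543.9 -201.5   88. ]
[  0 291  11  13 113] [  4.5 297.5] [ 220.7 -261.7   88. ]
[504 291   8  12  63] [508.1 296.5] [ 878.5 -259.6   88. ]
[  4 306  22  57 552] [ 14.8 333.3] [ 222.9 -317.    88. ]
[ 183  306  149   36 4793] [256.9 323.6] [ 550.9 -301.2   88. ]
[495 306  16  35 314] [502.  321.4] [ 878.4 -297.4   88. ]
```

View pics/w2.png

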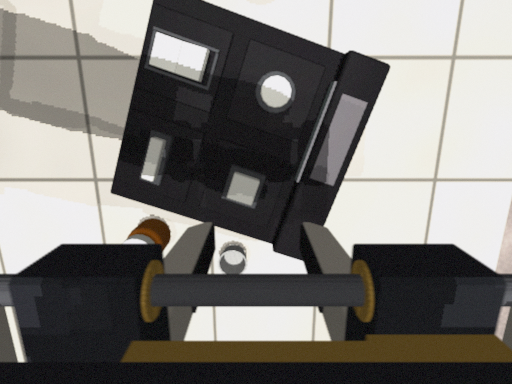

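The picture shows all four controls: rocker (179,55), round key (276,90), bar (152,159), square key (243,189). Their spacings come out at 118, 109 and 117 mm against the 116 and 110 mm given. That puts the console yaw at about -18.5° and its origin at (529,-51). Targets are rocker far (488,23), square (534,-114) and round (571,-4). Next I'll go above the rocker's far half.

Emit:
play_rows(
  increments=[
    [[4, -2, 0, 6], [8, -4, 2, 12], [12.3, -6, 4, 18.5], [12.3, -6.1, 8, 18.5], [12.3, -6.1, 12, 18.5], [12.3, -6.1, 15.5, 18.5], [12.3, -6.1, 15.5, 18.5], [12.3, -6.1, 15.5, 18.5]],
  ],
)

```text
clock: 1.55
tool_pos: [489.0, 23.6, 128.1]
tool_rot: [[0.317, 0.949, -0.001], [0.949, -0.317, 0.0], [-0.0, -0.001, -1.0]]
wrist_force: [0.3, -1.1, 0.6]
grip_width: 0.3
gripper_force: 0.0
```

Run:
```python
from h import *
a=cam('wrist');b=cam('side')
cv2.imwrite('pics/a3.png',np.hstack([a['frame'],b['frame']])[:,:,::-1])
i=cv2.resize(cv2.imread('pics/a3.png'),(800,300),interpolation=cv2.INTER_AREA);cv2.imwrite('pics/a3.png',i)
s=r.state();print(s['clock'],s['tool_pos'],np.round(s['tool_rot'],3).tolist(),s['grip_width'])
```

```text
1.65 [489.92983412  23.29894626 129.34179171] [[0.317, 0.948, 0.002], [0.948, -0.317, -0.0], [0.001, 0.002, -1.0]] 0.7683622946667502
```

View pics/a3.png

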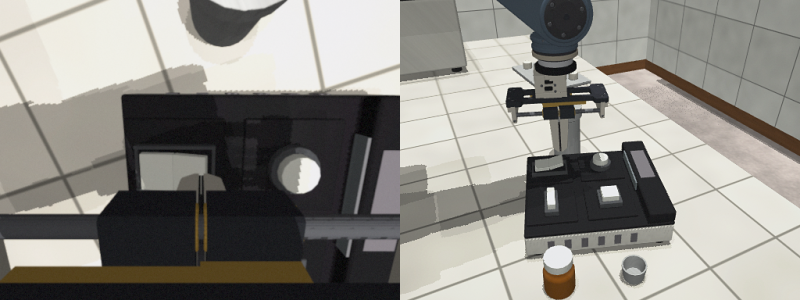

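The console is square in the wrist view. The closed tips, at about (203,185), are over the rocker's far half. I'll press down next.

Emit:
play_rows(
  increments=[
    [[0, 0, 1, 0], [0, 0, 2, 0], [0, 0, 2.5, 0], [0, 0, 2.8, 0], [0, 0, 3.1, 0], [0, 0, 3.3, 0], [0, 0, 3.3, 0]],
  ],
)

```text
clock: 2.35
tool_pos: [489.7, 22.9, 96.0]
tool_rot: [[0.317, 0.948, 0.002], [0.948, -0.317, -0.0], [0.0, 0.002, -1.0]]
wrist_force: [-2.8, -1.3, 19.6]
grip_width: 0.0
gripper_force: 10.3
```

Force rose to 20 N at tip height 82 mm, so the rocker is bottomed in the on position. I'll lift and move above the square key.

Emit:
play_rows(
  increments=[
    [[0, 0, -2, 0], [0, 0, -4.5, 0], [-4, 3, -4.5, 0], [-8, 6, -4.5, 0], [-11.6, 8.6, -4.5, 0], [-11.6, 8.6, -4.5, 0], [-11.6, 8.6, -4.5, 0]],
  ],
)

```text
clock: 3.05
tool_pos: [533.1, -114.6, 139.0]
tool_rot: [[0.319, 0.948, -0.002], [0.948, -0.319, 0.001], [0.0, -0.002, -1.0]]
wrist_force: [-0.2, 0.1, 0.2]
grip_width: 0.3
gripper_force: 0.0
```

Run:
```python
from h import *
a=cam('wrist');b=cam('side')
i=cv2.resize(np.hstack([a['frame'],b['frame'][100:292,80:336].repeat(2,0).repeat(2,1)])[:,:,::-1],(800,300),interpolation=cv2.INTER_AREA);cv2.imwrite('pics/a4.png',i)
s=r.state();print(s['clock'],s['tool_pos'],s['wrist_force'])
```

```text
3.15 [ 533.02431303 -113.32178756  139.21589456] [-0.28030525  0.40241672 -0.19028557]
```

View pics/a4.png

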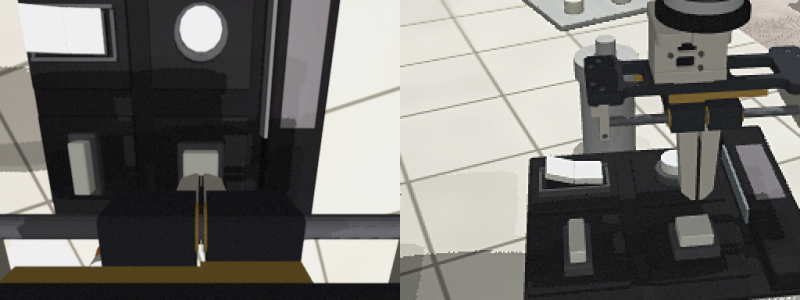

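The side view shows the rocker tipped with its far end down. The tips at (697,195) are above the square key at (693,232). I'll press the square key.

Emit:
play_rows(
  increments=[
    [[0, 0, 1.5, 0], [0, 0, 2.8, 0], [0, 0, 3.5, 0], [0, 0, 3.8, 0], [0, 0, 4.1, 0], [0, 0, 4.3, 0], [0, 0, 4.4, 0], [0, 0, 4.4, 0]],
  ],
)

```text
clock: 3.95
tool_pos: [533.9, -114.1, 97.1]
tool_rot: [[0.317, 0.948, 0.0], [0.948, -0.317, 0.0], [0.0, 0.0, -1.0]]
wrist_force: [-7.7, 4.7, 18.1]
grip_width: 0.6
gripper_force: 9.2
```

The tip is at 83 mm with 18 N on it, so the square key is fully in. Next I'll move over to the round key.

Emit:
play_rows(
  increments=[
    [[0, 0, -2, 0], [0, 0, -4, 0], [4, 0, -4, 0], [8, 0, -4, 0], [11.6, 0, -4, 0], [11.6, 0, -4, 0], [11.6, 0, -4, 0]],
  ],
)

```text
clock: 4.65
tool_pos: [570.7, -3.9, 135.7]
tool_rot: [[0.316, 0.949, 0.0], [0.949, -0.316, -0.0], [-0.0, 0.0, -1.0]]
wrist_force: [-0.2, -0.5, 0.8]
grip_width: 0.5
gripper_force: 0.0
```

Run:
```python
from h import *
a=cam('wrist');b=cam('side')
i=cv2.resize(np.hstack([a['frame'],b['frame'][100:292,80:336].repeat(2,0).repeat(2,1)])[:,:,::-1],(800,300),interpolation=cv2.INTER_AREA);cv2.imwrite('pics/a5.png',i)
s=r.state();print(s['clock'],s['tool_pos'],s['wrist_force'])
```

```text
4.75 [570.37710089  -5.06365073 135.63791394] [-0.11630473 -0.36692091  0.94551484]
```

View pics/a5.png

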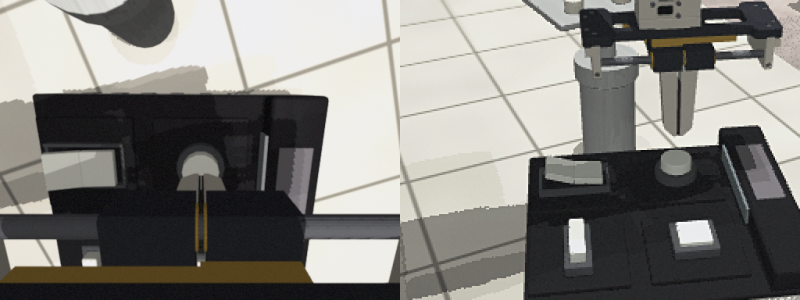

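The square key sits low in its collar, the rocker is on, and the tips at (200,180) line up with the round key at (200,163). I'll press and hold.

Emit:
play_rows(
  increments=[
    [[0, 0, 1.5, 0], [0, 0, 2.5, 0], [0, 0, 3.1, 0], [0, 0, 3.5, 0], [0, 0, 3.8, 0], [0, 0, 4.0, 0], [0, 0, 4.1, 0], [0, 0, 4.1, 0]],
  ],
)

```text
clock: 5.55
tool_pos: [570.6, -4.6, 96.9]
tool_rot: [[0.317, 0.948, 0.0], [0.948, -0.317, -0.001], [-0.001, 0.001, -1.0]]
wrist_force: [-12.3, -2.3, 26.5]
grip_width: 0.2
gripper_force: 13.1
```

Emit:
play_rows(
  increments=[
    [[0, 0, 0, 0], [0, 0, 0, 0], [0, 0, 0, 0], [0, 0, 0, 0], [0, 0, 0, 0], [0, 0, 0, 0], [0, 0, 0, 0], [0, 0, 0, 0]],
  ],
)

```text
clock: 6.35
tool_pos: [570.6, -4.6, 96.9]
tool_rot: [[0.317, 0.948, 0.0], [0.948, -0.317, -0.001], [-0.0, 0.001, -1.0]]
wrist_force: [-11.6, -3.0, 25.6]
grip_width: 0.8
gripper_force: 13.1
```

Emit:
play_rows(
  increments=[
    [[0, 0, 0, 0], [0, 0, 0, 0], [0, 0, 0, 0], [0, 0, 0, 0]],
  ],
)

```text
clock: 6.75
tool_pos: [570.6, -4.6, 96.9]
tool_rot: [[0.317, 0.948, 0.0], [0.948, -0.317, -0.001], [-0.001, 0.001, -1.0]]
wrist_force: [-12.0, -3.1, 26.4]
grip_width: 0.1
gripper_force: 13.1
```

The round key was held at the bottom (tip 83 mm, 26 N) for over 1.2 s. Next I'll retreat straight up.

Emit:
play_rows(
  increments=[
    [[0, 0, -2, 0], [0, 0, -5, 0], [0, 0, -9, 0], [0, 0, -13, 0], [0, 0, -15, 0], [0, 0, -15, 0], [0, 0, -15, 0], [0, 0, -15, 0]],
  ],
)

```text
clock: 7.55
tool_pos: [570.0, -4.2, 243.1]
tool_rot: [[0.317, 0.948, -0.002], [0.948, -0.317, 0.0], [-0.0, -0.002, -1.0]]
wrist_force: [-0.5, -0.1, -0.5]
grip_width: 0.3
gripper_force: 0.0
```

Run:
```python
from h import *
b=cam('side')
cv2.imwrite('pics/a6.png',b['frame'][100:384,80:380].repeat(2,0).repeat(2,1)[:,:,::-1])
s=r.state();print(s['clock'],s['tool_pos'],s['wrist_force'])
```

```text
7.6 [569.98855021  -4.16779533 243.12130866] [ 0.60915894  0.46533124 -0.83242582]
```

View pics/a6.png

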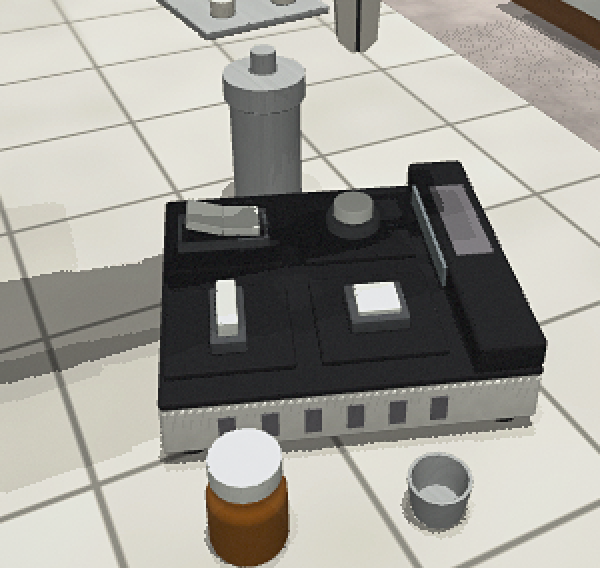

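The rocker (225,217) is on, the square key (378,298) is in, and the round key (353,208) and bar key (227,305) are up. The vessel, jar and crucible are in place, and the hand is clear above.

```bash
python3 -c "
from bench import r
print(r.sign_off())"
```

```text
the job is handed in; nothing more can be done
None
```

The job is handed in at about 7.6 s: rocker on, square key in, and round key held about 1.2 s and back up; the bar key and loose items look untouched and the hand is clear, but sign-off returned no verdict.

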